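# Nest the spring canisters by size

## Task

Put each of the four round aluminium spring canisters upright into the round black nest of its own size: the smallest canister in the smallest nest, the next larger in the next larger, up to the largest in the largest, each seated on the nest's floor. Lower them in gently, do not drop them. Leave the two rectangular aluminium units standing where they are.

Things in the scene. Friction and masses are not known exactly. Their poses are not given: they have to be found in the camera images.
- canister_24: the smallest round spring canister: a loose, plain upright aluminium cylinder, 24 mm in diameter, 50 mm tall, about 50 g, with a dark round patch on top; it stands on the flat blue bench mat (height 0). Origin: centre of its underside; z up along its axis
- canister_36: the second smallest round spring canister: a loose, plain upright aluminium cylinder, 36 mm in diameter, 50 mm tall, about 110 g, with a dark round patch on top; it stands on the flat blue bench mat (height 0). Origin: centre of its underside; z up along its axis
- canister_48: the second largest round spring canister: a loose, plain upright aluminium cylinder, 48 mm in diameter, 50 mm tall, about 190 g, with a dark round patch on top; it stands on the flat blue bench mat (height 0). Origin: centre of its underside; z up along its axis
- canister_60: the largest round spring canister: a loose, plain upright aluminium cylinder, 60 mm in diameter, 50 mm tall, about 300 g, with a dark round patch on top; it stands on the flat blue bench mat (height 0). Origin: centre of its underside; z up along its axis
- nest_24: the smallest nest, for the 24 mm canister: a low round black plastic cup fixed on the blue bench mat, open on top, 52 mm across outside at the lip and 17 mm high; its round well is 34 mm across at the grey floor, which is 6 mm above the bench, straight up to about 10 mm and flaring from there by 5 mm all round up to the lip. Origin: centre of its underside, on the bench; z up
- nest_36: the second smallest nest, for the 36 mm canister: a low round black plastic cup fixed on the blue bench mat, open on top, 64 mm across outside at the lip and 17 mm high; its round well is 46 mm across at the grey floor, which is 6 mm above the bench, straight up to about 10 mm and flaring from there by 5 mm all round up to the lip. Origin: centre of its underside, on the bench; z up
- nest_48: the second largest nest, for the 48 mm canister: a low round black plastic cup fixed on the blue bench mat, open on top, 76 mm across outside at the lip and 17 mm high; its round well is 58 mm across at the grey floor, which is 6 mm above the bench, straight up to about 10 mm and flaring from there by 5 mm all round up to the lip. Origin: centre of its underside, on the bench; z up
- nest_60: the largest nest, for the 60 mm canister: a low round black plastic cup fixed on the blue bench mat, open on top, 88 mm across outside at the lip and 17 mm high; its round well is 70 mm across at the grey floor, which is 6 mm above the bench, straight up to about 10 mm and flaring from there by 5 mm all round up to the lip. Origin: centre of its underside, on the bench; z up
- square_unit: a loose square aluminium block, 42 x 42 mm and 50 mm tall, about 220 g, with a dark square patch on top; not to be moved. Origin: centre of its underside; z up, x and y along its sides
- oblong_unit: a loose oblong aluminium block, 30 mm (its x) by 60 mm (its y) and 50 mm tall, about 220 g, with a dark oblong patch on top; not to be moved. Origin: centre of its underside; z up
Things that resemble listed ones, but are neither listed nor needed, are in the scene too. Leave any green look-alike of the canister_60 alone. Leave any yellow look-alike of the canister_24 alone.

How it is judged:
At the end, for the whole second after the job is handed in: Each canister stands in the nest of its size: its axis within 9 mm of the nest's centre, its underside 3 to 9 mm above the nest's underside (seated on the 6 mm floor), tilted less than 0.1 rad, released and at rest (under 0.02 m/s) (horizontal distance between canister_24 and nest_24 below 0.009 m and z of canister_24 in the frame of nest_24 between 0.003 and 0.009 m and angle between each of canister_24, canister_36, canister_48, canister_60's own z axis and vertical below 0.1 rad and linear speed of each of canister_24, canister_36, canister_48, canister_60 below 0.02 m/s and contact force between each of canister_24, canister_36, canister_48, canister_60 and the fingers below 0.1 N and horizontal distance between canister_36 and nest_36 below 0.009 m and z of canister_36 in the frame of nest_36 between 0.003 and 0.009 m and horizontal distance between canister_48 and nest_48 below 0.009 m and z of canister_48 in the frame of nest_48 between 0.003 and 0.009 m and horizontal distance between canister_60 and nest_60 below 0.009 m and z of canister_60 in the frame of nest_60 between 0.003 and 0.009 m); the robot touches nothing.
It fails at once if a canister is dropped, thrown or knocked so that it moves free of the gripper at over 0.7 m/s (a fall of about 25 mm) ((linear speed of canister_24 above 0.7 m/s and contact force between canister_24 and the fingers below 0.05 N) or (linear speed of canister_36 above 0.7 m/s and contact force between canister_36 and the fingers below 0.05 N) or (linear speed of canister_48 above 0.7 m/s and contact force between canister_48 and the fingers below 0.05 N) or (linear speed of canister_60 above 0.7 m/s and contact force between canister_60 and the fingers below 0.05 N)).
It fails at once if a rectangular unit is shifted by more than 15 mm or tipped over (distance of any of square_unit, oblong_unit from where it was at the start of the episode above 0.015 m or angle between any of square_unit, oblong_unit's own z axis and vertical above 0.3 rad).
It also fails if it takes over 109 s, if anything falls off the work surface, if the arm or the gripper's body presses on something with over 40 N, if the wrist force passes 120 N, or if a joint passes its speed limit or range.

## Robot

A 6-joint arm with a two-finger parallel gripper is mounted at the origin on the work surface. World frame = base frame: x ahead of the robot, y to its left, z up, the work surface at z = 0. Lengths are in m, angles in rad, forces in N, time in s.
With the tool pointing down it reaches from about 0.275 to 0.75 m from the base axis. Payload 10.2 kg.
Tool frame: the origin (TCP) lies midway between the tips of the shut fingers; the grasp point (between the pads) lies 19 mm behind it; z points along the fingers, y is the direction in which the jaws open and shut (so a half turn about z gives the same grasp; the last joint's range is limited). The gripper opens to 88 mm and grips with 3 to 60 N. Pads are 18 mm wide; open, the fingers measure 123 mm over their backs; the gripper's body (75 mm by 187 mm) begins 45 mm behind the grasp point.
Start: joints at [-1.335, 0.313, 1.498, -0, 1.331, -0.223], TCP at [0.232, -0.471, 0.239] pointing down, gripper open.
Joint ranges: [-2.94, 2.94], [-0.97, 2.17], [0.19, 2.56], [-1.23, 4.37], [0.02, 3.11], [-2.88, 2.88]. Speed limits (rad/s): [2.39, 2.39, 3.01, 3.14, 3.14, 3.14].

## Interface

Orientations are given as a unit quaternion [w, x, y, z].
In Python, from bench import bot, cams, order gives the robot as it stands.
- The arm moves only by the tool carry_out, never from a script. Its argument "commands" is a list of rows, each an object of numbers: "dx", "dy", "dz": the shift along the tool's x, y, z in m; "roll": the turn about the tool's z in degrees; "grip": the closure in counts, from 0 (fully open) to 255 (shut). In form: [{"dx": .., "dy": .., "dz": .., "roll": .., "grip": ..}, ...]. A call has 1 to 5 rows; each row shifts and turns the commanded pose from where the row before left it, along the tool's axes as they then stand; what a row does not reach is not made up. A row lasts 1/8 s, in which the tool goes at most 62.5 mm and 10.7 degrees, less where a joint would pass 70% of its speed; a pose out of reach is approached as far as the arm can. A call is refused whole if a number of a shift passes 0.0625 or a number of a turn 10.7, either way. A call with a gripper value outside its range is refused whole. The fingers move at their own pace and stop on an object; "newtons" is the grip in N (left out, the last holds). Time passes only in rows, so rows that do not move let the fingers close. It gives the time, the measured TCP pose, the force and the opening at its end, in the units of the state.
- bot.observe(): the state, without advancing time (a new reading comes with each control period).
- cams.read_camera(name): name is "scene" or "top"; returns the picture (384x512x3 uint8, red, green, blue); there is no depth.
- cams.camera_params(name): a dict with "fx", "fy", "cx", "cy" (pixels), "k1" (the pictures are not rectified: a ray, as slopes to the right and down, at radius r is drawn at 1 + k1 r^2 times it, then the intrinsics apply), "pose" (4x4, takes a point from camera to world coordinates). Camera axes: x right, y down, z forward; pixel columns grow to the right and rows downward; lengths in m; the calibration is good to about 2 mm. A picture is of the moment at which its call begins. camera_params takes no time and is no camera call.
- order.finish_job(): hands the job in, once; it reports no verdict.
The state is a dict: "time_s": time; "qpos": joint angles; "joint_velocities": joint speeds; "joint_torque": joint torques, N m; "eef_pos": TCP position; "orientation": TCP orientation; "ft_force": force on the tool from outside, world axes, zero at the start; "wrist_torque": the same for the moment, N m; "opening": finger opening in m.
Only numpy, scipy, OpenCV 4.12 (cv2) and the standard library are available. Lean on these libraries where they do the work, as an engineer would, in place of code of your own. Each camera call takes 0.05 s, during which the arm holds its last target. There are 200 camera calls.

## Working session

There is one attempt and no reset: what is moved stays moved. The work goes in short steps, Python scripts to look and compute and a tool call to move; the robot and the scene stay as the last step left them, time stands still between calls to the robot, and variables do not carry over. Pictures are saved under pics/ and viewed, about 12 in all and at most 16, crops included, and the job is handed in when it is done.

Besides the shell and the picture viewer there is one more tool, called after "Emit:" as name([rows], argument=value, ...), one row to a line, values as JSON. carry_out: Moves the arm, as the interface text tells. Its arguments: {"type":"object","properties":{"commands":{"type":"array"},"newtons":{"type":"number"}},"required":["commands"]}

```bash
mkdir -p pics; ls
python3 - <<'E'
from bench import bot,cams,order
import cv2,numpy as np
for n in("top","scene"):
    p=cams.camera_params(n);print(n,{k:(np.round(v,4).tolist()) for k,v in p.items()})
    cv2.imwrite(f"pics/{n}0.png",cams.read_camera(n)[:,:,::-1])
print(bot.observe())
E
```

```text
pics
top {'fx': 363.0311, 'fy': 363.0311, 'cx': 257.8845, 'cy': 192.5683, 'k1': -0.0483, 'pose': [[0.0025, -0.9932, 0.1167, 0.4357], [-1.0, -0.0025, -0.0001, -0.0178], [0.0004, -0.1167, -0.9932, 0.8912], [0.0, 0.0, 0.0, 1.0]]}
scene {'fx': 364.3363, 'fy': 364.3363, 'cx': 257.89, 'cy': 191.0853, 'k1': 0.0273, 'pose': [[-0.8716, 0.3795, -0.3103, 0.8185], [0.4899, 0.696, -0.5249, 0.4614], [0.0167, -0.6096, -0.7926, 0.743], [0.0, 0.0, 0.0, 1.0]]}
{'time_s': 0.1, 'qpos': array([-1.33534624e+00,  3.13376517e-01,  1.49831445e+00, -7.17877447e-06,
        1.33098287e+00, -2.23405497e-01]), 'joint_velocities': array([ 0.0008974 , -0.00362763, -0.00216606,  0.00103201, -0.00196976,
        0.00058098]), 'joint_torque': array([ 1.87969286e-03, -4.02809966e+01, -2.52644491e+01,  6.94586034e-02,
        3.41687934e-02, -4.25215114e-05]), 'eef_pos': array([ 0.23247108, -0.47050103,  0.23824483]), 'orientation': array([-5.40562108e-04,  9.73796349e-01,  2.27421147e-01, -6.74173390e-06]), 'ft_force': array([ 0.13060233,  0.26496181, -0.17032341]), 'wrist_torque': array([ 0.05526715, -0.00779003,  0.04263657]), 'opening': 0.08796825158508997}
```

View pics/top0.png

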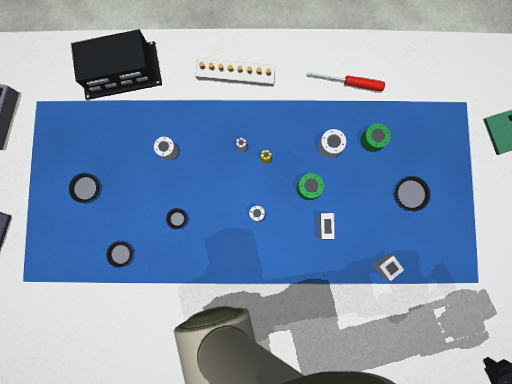

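View pics/scene0.png

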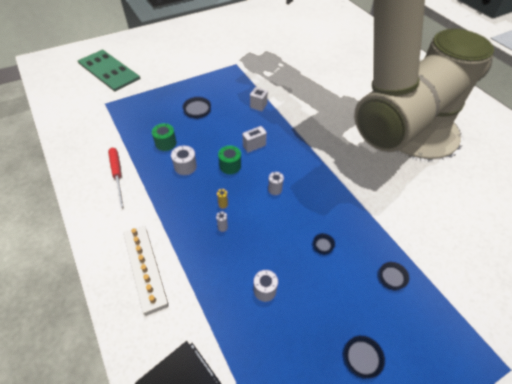

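The top view shows the canisters at about 48 (164,147), 24 (241,144), 36 (257,213) and 60 (333,141). The nests are at about 48 (84,187), 24 (177,218), 36 (120,254) and 60 (412,193). The green and yellow look-alikes and the rectangular units stand near the centre right. Next I'll measure the patch and floor centroids.

```bash
cat > h.py <<'E'
import numpy as np,cv2
from bench import bot,cams,order
def w(name,uv,z):
    p=cams.camera_params(name);K=np.array([[p['fx'],0,p['cx']],[0,p['fy'],p['cy']],[0,0,1]])
    s=cv2.undistortPoints(np.array(uv,float).reshape(-1,1,2),K,np.array([p['k1'],0,0,0.]))[:,0]
    T=np.array(p['pose']);d=np.c_[s,np.ones(len(s))]@T[:3,:3].T
    return T[:3,3]+d*((z-T[2,3])/d[:,2])[:,None]
def snap(name,f=None):
    im=cams.read_camera(name)[:,:,::-1].copy()
    if f: cv2.imwrite(f"pics/{f}.png",im)
    return im
E
python3 - <<'E'
from h import *
im=cv2.imread('pics/top0.png').astype(int)
b,g,r=im[...,0],im[...,1],im[...,2]
print(im[188,85],im[187,71],im[147,164],im[147,157],im[141,333],im[213,257])
grey=(abs(r-b)<35)
dark=(grey&(r<110)).astype('uint8'); mid=(grey&(r>=110)&(r<190)).astype('uint8')
C=dict(c48=(164,147),c24=(241,143),c36=(257,213),c60=(333,141),n48=(84,187),n24=(177,218),n36=(120,254),n60=(412,193),sq=(390,267),ob=(327,226))
for k,(u,v) in C.items():
    m=mid if k[0]=='n' else dark
    n,l,s,c=cv2.connectedComponentsWithStats(m,connectivity=4)
    pt=l[v-2:v+3,u-2:u+3]; ids=pt[pt>0]
    if len(ids)==0: print(k,'none');continue
    i=np.bincount(ids).argmax(); z=.006 if k[0]=='n' else .05
    x,y,ww,hh=s[i,:4]
    W=w('top',[c[i],(x-.5,c[i][1]),(x+ww-.5,c[i][1])],z)
    print(k,c[i].round(1),s[i,:5],W[0,:2].round(4),'width',round(np.linalg.norm(W[1]-W[2]),4))
cv2.imwrite('pics/crop.png',cv2.resize(im[125:285,60:260].astype('uint8'),None,fx=4,fy=3.75,interpolation=cv2.INTER_CUBIC)[:600])
cv2.imwrite('pics/crop2.png',cv2.resize(im[115:285,230:440].astype('uint8'),None,fx=3.5,fy=3.5,interpolation=cv2.INTER_CUBIC)[:600])
E
```

```text
[150 139 136] [32 30 29] [99 89 86] [234 229 229] [94 85 83] [101  91  88]
c48 [163.2 146. ] [159 142  10  10  73] [0.6455 0.2076] width 0.0239
c24 [241.1 141.9] [239 140   7   5  20] [0.6555 0.0222] width 0.0166
c36 [256.8 212.6] [254 209   7   8  46] [ 0.4877 -0.0155] width 0.0162
c60 [333.7 140.8] [328 135  13  13 128] [ 0.6591 -0.1981] width 0.0311
n48 [ 84.9 187.8] [ 75 177  21  22 358] [0.5504 0.4121] width 0.0534
n24 [177.  218.5] [171 213  13  12 130] [0.4754 0.1793] width 0.0319
n36 [120.1 253.9] [112 245  17  18 243] [0.389 0.316] width 0.0418
n60 [410.9 193.6] [398 181  27  27 559] [ 0.538 -0.397] width 0.0681
sq [391.7 267.7] [386 262  12  13  87] [ 0.3614 -0.3258] width 0.0279
ob [327.6 225.7] [325 219   7  14  87] [ 0.4577 -0.1795] width 0.0163
```

View pics/crop2.png

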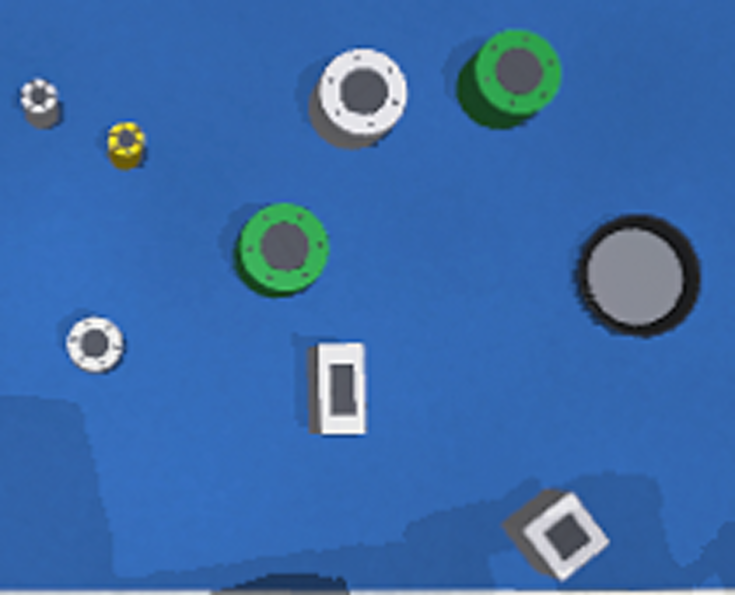

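The measured widths match the listed sizes. The plan is to turn the jaws along world x, so that tool x = world y, tool y = world x and tool z = down.

Emit:
carry_out([
  {"dx": 0,"dy": 0,"dz": 0,"roll": -10.6,"grip": 0},
  {"dx": 0,"dy": 0,"dz": 0,"roll": -10.6,"grip": 0},
  {"dx": 0,"dy": 0,"dz": 0,"roll": -10.6,"grip": 0},
  {"dx": 0,"dy": 0,"dz": 0,"roll": -10.6,"grip": 0},
  {"dx": 0,"dy": 0,"dz": 0,"roll": -10.6,"grip": 0},
], newtons=30)

```text
time_s: 0.72
eef_pos: [0.2324, -0.4706, 0.2384]
orientation: [-0.0, 0.768, 0.64, 0.0]
ft_force: [-0.1, -0.1, -0.3]
opening: 0.0881
```

Emit:
carry_out([
  {"dx": 0,"dy": 0,"dz": 0,"roll": -10.6,"grip": 0},
  {"dx": 0.03,"dy": 0.05,"dz": 0,"roll": 0,"grip": 0},
  {"dx": 0.03,"dy": 0.05,"dz": 0,"roll": 0,"grip": 0},
  {"dx": 0.03,"dy": 0.05,"dz": 0,"roll": 0,"grip": 0},
  {"dx": 0.03,"dy": 0.05,"dz": 0,"roll": 0,"grip": 0},
])

```text
time_s: 1.35
eef_pos: [0.4341, -0.3498, 0.2385]
orientation: [-0.0, 0.708, 0.706, 0.0]
ft_force: [0.6, -0.6, -0.7]
opening: 0.0884
```

Emit:
carry_out([
  {"dx": 0.038,"dy": 0.045,"dz": 0.02,"roll": 0,"grip": 0},
  {"dx": 0.038,"dy": 0.045,"dz": 0.02,"roll": 0,"grip": 0},
  {"dx": 0.038,"dy": 0.045,"dz": 0.02,"roll": 0,"grip": 0},
  {"dx": 0.038,"dy": 0.045,"dz": 0.03,"roll": 0,"grip": 0},
  {"dx": 0,"dy": 0.045,"dz": 0.03,"roll": 0,"grip": 0},
])

```text
time_s: 1.98
eef_pos: [0.6572, -0.1988, 0.1196]
orientation: [-0.0, 0.707, 0.707, 0.0]
ft_force: [0.7, -1.7, 0.7]
opening: 0.0886
```

Run:
```python
from h import *
t=snap('top');s=snap('scene')
cv2.imwrite('pics/a.png',np.hstack([cv2.resize(t[90:240,240:440],(400,300),interpolation=2),cv2.resize(s[80:230,120:320],(400,300),interpolation=2)]))
print(bot.observe()['eef_pos'])
```

```text
[ 0.65625402 -0.19950675  0.11353702]
```

View pics/a.png

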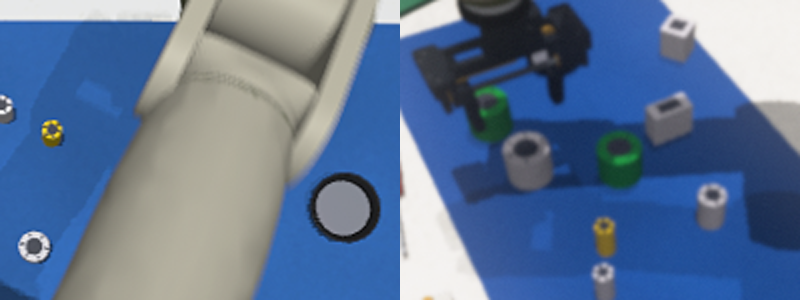

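The picture shows the arm extended over canister_60, jaws open on either side of it along x. Before descending I'll cross-check the positions in the first scene picture.

Run:
```python
from h import *
im=cv2.imread('pics/scene0.png').astype(int)
b,g,r=im[...,0],im[...,1],im[...,2]
grey=abs(r-b)<35
C=dict(c48=(265,281),c24=(222,215),c36=(276,176),c60=(183,154),n48=(364,357),n24=(323,244),n36=(393,276),n60=(197,107))
for k,(u,v) in C.items():
    m=(grey&(r>=110)&(r<200)) if k[0]=='n' else (grey&(r<125))
    n,l,s,c=cv2.connectedComponentsWithStats(m.astype('uint8'),connectivity=4)
    ids=l[v-2:v+3,u-2:u+3];ids=ids[ids>0]
    if len(ids)==0: print(k,'none');continue
    i=np.bincount(ids).argmax()
    print(k,c[i].round(1),s[i],w('scene',c[i],.006 if k[0]=='n' else .05)[0,:2].round(4))
print(bot.observe()['eef_pos'],bot.observe()['joint_velocities'].round(3))
```

```text
c48 [265.4 280.6] [260 276  11  11  92] [0.6455 0.2081]
c24 [220.8 215.3] [219 213   5   5  16] [0.6554 0.0226]
c36 [275.8 177. ] [273 175   6   5  25] [ 0.4867 -0.0149]
c60 [182.3 153.7] [177 150  11   8  66] [ 0.6591 -0.198 ]
n48 [363.  357.5] [349 343  29  30 677] [0.5499 0.4133]
n24 [323.1 244.5] [317 240  13  10  94] [0.4742 0.1799]
n36 [392.7 276.3] [383 268  20  18 260] [0.3875 0.3164]
n60 [196.7 107.5] [187 102  21  12 195] [ 0.5365 -0.3998]
[ 0.65625402 -0.19950675  0.11353702] [-0.045 -0.123  0.07  -0.011  0.016 -0.027]
```

The two cameras agree within 2 mm (3 mm for nest_60). Descending on canister_60.

Emit:
carry_out([
  {"dx": 0,"dy": 0.001,"dz": 0.03,"roll": 0,"grip": 0},
  {"dx": 0,"dy": 0,"dz": 0.025,"roll": 0,"grip": 0},
  {"dx": 0,"dy": 0,"dz": 0.02,"roll": 0,"grip": 0},
  {"dx": 0,"dy": 0,"dz": 0.01,"roll": 0,"grip": 0},
  {"dx": 0,"dy": 0,"dz": 0,"roll": 0,"grip": 0},
])

```text
time_s: 2.7
eef_pos: [0.6564, -0.2017, 0.0353]
orientation: [-0.0, 0.708, 0.706, -0.0]
ft_force: [-0.6, 0.3, 0.1]
opening: 0.088
```

Emit:
carry_out([
  {"dx": 0.003,"dy": 0.003,"dz": 0.012,"roll": 0,"grip": 0},
  {"dx": 0,"dy": 0,"dz": 0,"roll": 0,"grip": 0},
  {"dx": 0,"dy": 0,"dz": 0,"roll": 0,"grip": 150},
  {"dx": 0,"dy": 0,"dz": 0,"roll": 0,"grip": 150},
  {"dx": 0,"dy": 0,"dz": 0,"roll": 0,"grip": 150},
])

```text
time_s: 3.32
eef_pos: [0.6597, -0.1987, 0.0236]
orientation: [0.0, 0.708, 0.706, 0.0]
ft_force: [0.3, -0.9, 1.1]
opening: 0.0603
```

Emit:
carry_out([
  {"dx": 0,"dy": 0,"dz": -0.02,"roll": 0,"grip": 150},
  {"dx": 0,"dy": 0,"dz": -0.03,"roll": 0,"grip": 150},
  {"dx": 0,"dy": 0,"dz": -0.03,"roll": 0,"grip": 150},
  {"dx": -0.04,"dy": -0.025,"dz": 0,"roll": 0,"grip": 150},
  {"dx": -0.04,"dy": -0.025,"dz": 0,"roll": 0,"grip": 150},
])

```text
time_s: 3.95
eef_pos: [0.609, -0.2792, 0.105]
orientation: [0.001, 0.707, 0.707, 0.0]
ft_force: [0.1, 0.2, -2.4]
opening: 0.0595
```

Emit:
carry_out([
  {"dx": -0.04,"dy": -0.025,"dz": 0,"roll": 0,"grip": 150},
  {"dx": -0.04,"dy": -0.025,"dz": 0,"roll": 0,"grip": 150},
  {"dx": -0.04,"dy": -0.022,"dz": 0,"roll": 0,"grip": 150},
  {"dx": 0,"dy": 0,"dz": 0,"roll": 0,"grip": 150},
  {"dx": 0,"dy": 0,"dz": 0,"roll": 0,"grip": 150},
])

```text
time_s: 4.58
eef_pos: [0.5375, -0.398, 0.1041]
orientation: [0.0, 0.708, 0.706, 0.0]
ft_force: [0.4, 0.4, -2.2]
opening: 0.0591
```

Emit:
carry_out([
  {"dx": 0,"dy": 0,"dz": 0.025,"roll": 0,"grip": 150},
  {"dx": 0,"dy": 0,"dz": 0.022,"roll": 0,"grip": 150},
  {"dx": 0,"dy": 0,"dz": 0.015,"roll": 0,"grip": 150},
  {"dx": 0,"dy": 0,"dz": 0.008,"roll": 0,"grip": 150},
  {"dx": 0,"dy": 0,"dz": 0,"roll": 0,"grip": 150},
])

```text
time_s: 5.2
eef_pos: [0.5374, -0.3981, 0.0334]
orientation: [-0.0, 0.708, 0.707, 0.0]
ft_force: [0.2, -0.2, -1.8]
opening: 0.0593
```

Emit:
carry_out([
  {"dx": 0,"dy": 0,"dz": 0.002,"roll": 0,"grip": 150},
  {"dx": 0,"dy": 0,"dz": 0.002,"roll": 0,"grip": 150},
  {"dx": 0,"dy": 0,"dz": 0,"roll": 0,"grip": 150},
  {"dx": 0,"dy": 0,"dz": 0,"roll": 0,"grip": 150},
])

```text
time_s: 5.7
eef_pos: [0.5373, -0.3985, 0.0296]
orientation: [0.0, 0.708, 0.706, -0.0]
ft_force: [0.2, -0.4, -1.6]
opening: 0.0596
```

Emit:
carry_out([
  {"dx": 0,"dy": 0,"dz": 0.001,"roll": 0,"grip": 150},
  {"dx": 0,"dy": 0,"dz": 0,"roll": 0,"grip": 150},
  {"dx": 0,"dy": 0,"dz": 0,"roll": 0,"grip": 0},
  {"dx": 0,"dy": 0,"dz": 0,"roll": 0,"grip": 0},
  {"dx": 0,"dy": 0,"dz": 0,"roll": 0,"grip": 0},
])

```text
time_s: 6.32
eef_pos: [0.5372, -0.3984, 0.0282]
orientation: [-0.0, 0.708, 0.706, 0.0]
ft_force: [-0.5, 0.0, -0.3]
opening: 0.0866
```

Emit:
carry_out([
  {"dx": 0,"dy": 0,"dz": -0.03,"roll": 0,"grip": 0},
  {"dx": 0,"dy": 0,"dz": -0.04,"roll": 0,"grip": 0},
  {"dx": 0,"dy": 0,"dz": -0.02,"roll": 0,"grip": 0},
  {"dx": 0.05,"dy": 0,"dz": 0,"roll": 0,"grip": 60},
  {"dx": 0.055,"dy": 0,"dz": 0,"roll": 0,"grip": 60},
])

```text
time_s: 6.95
eef_pos: [0.5371, -0.2925, 0.1183]
orientation: [0.0, 0.708, 0.706, 0.0]
ft_force: [1.1, 0.2, 0.2]
opening: 0.0705
```

Emit:
carry_out([
  {"dx": 0.055,"dy": -0.01,"dz": 0,"roll": 0,"grip": 60},
  {"dx": 0.055,"dy": -0.01,"dz": 0,"roll": 0,"grip": 60},
  {"dx": 0.055,"dy": -0.01,"dz": 0,"roll": 0,"grip": 60},
  {"dx": 0.055,"dy": -0.01,"dz": 0,"roll": 0,"grip": 60},
  {"dx": 0.057,"dy": -0.01,"dz": 0,"roll": 0,"grip": 60},
])

```text
time_s: 7.58
eef_pos: [0.4875, -0.0147, 0.1185]
orientation: [0.0, 0.708, 0.706, 0.0]
ft_force: [0.8, 0.6, -0.2]
opening: 0.0675
```

Emit:
carry_out([
  {"dx": 0,"dy": 0,"dz": 0.02,"roll": 0,"grip": 60},
  {"dx": 0,"dy": 0,"dz": 0.03,"roll": 0,"grip": 60},
  {"dx": 0,"dy": 0,"dz": 0.005,"roll": 0,"grip": 60},
  {"dx": 0,"dy": 0,"dz": 0,"roll": 0,"grip": 60},
  {"dx": 0,"dy": 0,"dz": 0,"roll": 0,"grip": 60},
])

```text
time_s: 8.2
eef_pos: [0.4885, -0.0165, 0.0643]
orientation: [0.001, 0.708, 0.706, 0.0]
ft_force: [-0.2, 0.2, 0.2]
opening: 0.0672
```

Emit:
carry_out([
  {"dx": 0.001,"dy": -0.001,"dz": 0.02,"roll": 0,"grip": 60},
  {"dx": 0,"dy": 0,"dz": 0.015,"roll": 0,"grip": 60},
  {"dx": 0,"dy": 0,"dz": 0.005,"roll": 0,"grip": 60},
  {"dx": 0,"dy": 0,"dz": 0,"roll": 0,"grip": 60},
  {"dx": 0,"dy": 0,"dz": 0,"roll": 0,"grip": 60},
])

```text
time_s: 8.82
eef_pos: [0.4873, -0.0154, 0.0238]
orientation: [0.0, 0.708, 0.706, 0.0]
ft_force: [-0.2, -0.8, -0.5]
opening: 0.0674
```

Emit:
carry_out([
  {"dx": 0,"dy": 0,"dz": 0,"roll": 0,"grip": 220},
  {"dx": 0,"dy": 0,"dz": 0,"roll": 0,"grip": 220},
  {"dx": 0,"dy": 0,"dz": 0,"roll": 0,"grip": 220},
  {"dx": 0,"dy": 0,"dz": 0,"roll": 0,"grip": 220},
], newtons=20)

```text
time_s: 9.32
eef_pos: [0.4871, -0.0153, 0.0234]
orientation: [0.0, 0.708, 0.706, 0.0]
ft_force: [0.6, -0.0, 0.9]
opening: 0.0355
```

Emit:
carry_out([
  {"dx": 0,"dy": 0,"dz": -0.02,"roll": 0,"grip": 220},
  {"dx": 0,"dy": 0,"dz": -0.04,"roll": 0,"grip": 220},
  {"dx": 0,"dy": 0,"dz": -0.02,"roll": 0,"grip": 220},
  {"dx": 0.05,"dy": -0.015,"dz": 0,"roll": 0,"grip": 220},
  {"dx": 0.05,"dy": -0.015,"dz": 0,"roll": 0,"grip": 220},
])

```text
time_s: 9.95
eef_pos: [0.4566, 0.0857, 0.1034]
orientation: [-0.0, 0.708, 0.706, 0.0]
ft_force: [1.7, 0.3, -1.1]
opening: 0.0354
```

Emit:
carry_out([
  {"dx": 0.05,"dy": -0.015,"dz": 0,"roll": 0,"grip": 220},
  {"dx": 0.05,"dy": -0.015,"dz": 0,"roll": 0,"grip": 220},
  {"dx": 0.05,"dy": -0.015,"dz": 0,"roll": 0,"grip": 220},
  {"dx": 0.05,"dy": -0.015,"dz": 0,"roll": 0,"grip": 220},
  {"dx": 0.03,"dy": -0.01,"dz": 0,"roll": 0,"grip": 220},
])

```text
time_s: 10.58
eef_pos: [0.3864, 0.3168, 0.1032]
orientation: [-0.0, 0.707, 0.707, -0.0]
ft_force: [0.1, 0.3, -0.9]
opening: 0.0355
```

Emit:
carry_out([
  {"dx": 0,"dy": 0,"dz": 0.02,"roll": 0,"grip": 220},
  {"dx": 0,"dy": 0,"dz": 0.01,"roll": 0,"grip": 220},
  {"dx": 0,"dy": 0,"dz": 0,"roll": 0,"grip": 220},
  {"dx": 0,"dy": 0,"dz": 0,"roll": 0,"grip": 220},
])

```text
time_s: 11.08
eef_pos: [0.388, 0.3147, 0.0738]
orientation: [0.0, 0.708, 0.706, 0.0]
ft_force: [0.2, -1.1, -1.0]
opening: 0.0353
```

Need z of about 0.0290, with a 1 mm shift in y.

Emit:
carry_out([
  {"dx": 0.001,"dy": 0,"dz": 0.02,"roll": 0,"grip": 220},
  {"dx": 0,"dy": 0,"dz": 0.012,"roll": 0,"grip": 220},
  {"dx": 0,"dy": 0,"dz": 0.008,"roll": 0,"grip": 220},
  {"dx": 0,"dy": 0,"dz": 0.003,"roll": 0,"grip": 220},
  {"dx": 0,"dy": 0,"dz": 0,"roll": 0,"grip": 220},
])

```text
time_s: 11.7
eef_pos: [0.3877, 0.316, 0.0305]
orientation: [0.0, 0.708, 0.706, 0.0]
ft_force: [-0.5, -0.5, -0.6]
opening: 0.0352
```

Emit:
carry_out([
  {"dx": 0,"dy": 0,"dz": 0.001,"roll": 0,"grip": 220},
  {"dx": 0,"dy": 0,"dz": 0.001,"roll": 0,"grip": 220},
  {"dx": 0,"dy": 0,"dz": 0,"roll": 0,"grip": 220},
  {"dx": 0,"dy": 0,"dz": 0,"roll": 0,"grip": 220},
])

```text
time_s: 12.2
eef_pos: [0.3879, 0.3161, 0.0294]
orientation: [0.0, 0.708, 0.706, 0.0]
ft_force: [-2.5, -1.9, 8.8]
opening: 0.0351
```

Emit:
carry_out([
  {"dx": 0,"dy": 0,"dz": 0,"roll": 0,"grip": 40},
  {"dx": 0,"dy": 0,"dz": 0,"roll": 0,"grip": 40},
  {"dx": 0,"dy": 0,"dz": 0,"roll": 0,"grip": 40},
  {"dx": 0,"dy": 0,"dz": -0.03,"roll": 0,"grip": 40},
  {"dx": 0,"dy": 0,"dz": -0.05,"roll": 0,"grip": 40},
])

```text
time_s: 12.82
eef_pos: [0.3869, 0.3155, 0.1082]
orientation: [-0.001, 0.708, 0.706, -0.002]
ft_force: [0.1, 1.0, -0.3]
opening: 0.0742
```

Emit:
carry_out([
  {"dx": -0.022,"dy": 0.052,"dz": 0,"roll": 0,"grip": 20},
  {"dx": -0.022,"dy": 0.052,"dz": 0,"roll": 0,"grip": 20},
  {"dx": -0.022,"dy": 0.052,"dz": 0,"roll": 0,"grip": 20},
  {"dx": -0.022,"dy": 0.052,"dz": 0,"roll": 0,"grip": 20},
  {"dx": -0.02,"dy": 0.05,"dz": 0,"roll": 0,"grip": 20},
])

```text
time_s: 13.45
eef_pos: [0.6469, 0.2063, 0.1082]
orientation: [-0.0, 0.708, 0.706, -0.0]
ft_force: [-0.2, 0.6, 0.7]
opening: 0.0814
```

Emit:
carry_out([
  {"dx": 0,"dy": 0,"dz": 0.02,"roll": 0,"grip": 20},
  {"dx": 0,"dy": 0,"dz": 0.02,"roll": 0,"grip": 20},
  {"dx": 0,"dy": 0,"dz": 0,"roll": 0,"grip": 20},
  {"dx": 0,"dy": 0,"dz": 0,"roll": 0,"grip": 20},
])

```text
time_s: 13.95
eef_pos: [0.6454, 0.2078, 0.0692]
orientation: [0.0, 0.708, 0.707, 0.0]
ft_force: [-0.2, -0.1, -0.3]
opening: 0.0814
```

Emit:
carry_out([
  {"dx": 0,"dy": 0,"dz": 0.02,"roll": 0,"grip": 20},
  {"dx": 0,"dy": 0,"dz": 0.02,"roll": 0,"grip": 20},
  {"dx": 0,"dy": 0,"dz": 0.006,"roll": 0,"grip": 20},
  {"dx": 0,"dy": 0,"dz": 0,"roll": 0,"grip": 20},
  {"dx": 0,"dy": 0,"dz": 0,"roll": 0,"grip": 20},
])

```text
time_s: 14.58
eef_pos: [0.6457, 0.2074, 0.0229]
orientation: [0.0, 0.708, 0.706, 0.0]
ft_force: [-0.9, -0.3, -0.2]
opening: 0.0811
```

Emit:
carry_out([
  {"dx": 0,"dy": 0,"dz": 0,"roll": 0,"grip": 180},
  {"dx": 0,"dy": 0,"dz": 0,"roll": 0,"grip": 180},
  {"dx": 0,"dy": 0,"dz": 0,"roll": 0,"grip": 180},
  {"dx": 0,"dy": 0,"dz": 0,"roll": 0,"grip": 180},
], newtons=25)

```text
time_s: 15.08
eef_pos: [0.6455, 0.2074, 0.0225]
orientation: [0.0, 0.708, 0.706, 0.0]
ft_force: [1.2, 0.1, 0.4]
opening: 0.0474
```

Emit:
carry_out([
  {"dx": 0,"dy": 0,"dz": -0.02,"roll": 0,"grip": 180},
  {"dx": 0,"dy": 0,"dz": -0.04,"roll": 0,"grip": 180},
  {"dx": 0,"dy": 0,"dz": -0.02,"roll": 0,"grip": 180},
  {"dx": 0.04,"dy": -0.02,"dz": 0,"roll": 0,"grip": 180},
  {"dx": 0.04,"dy": -0.02,"dz": 0,"roll": 0,"grip": 180},
])

```text
time_s: 15.7
eef_pos: [0.6053, 0.2882, 0.104]
orientation: [0.0, 0.708, 0.706, 0.001]
ft_force: [0.4, 0.4, -1.5]
opening: 0.0474
```

Emit:
carry_out([
  {"dx": 0.04,"dy": -0.02,"dz": 0,"roll": 0,"grip": 180},
  {"dx": 0.04,"dy": -0.02,"dz": 0,"roll": 0,"grip": 180},
  {"dx": 0.045,"dy": -0.015,"dz": 0,"roll": 0,"grip": 180},
  {"dx": 0,"dy": 0,"dz": 0,"roll": 0,"grip": 180},
  {"dx": 0,"dy": 0,"dz": 0,"roll": 0,"grip": 180},
])

```text
time_s: 16.32
eef_pos: [0.5511, 0.4122, 0.1031]
orientation: [0.0, 0.708, 0.706, 0.0]
ft_force: [-0.2, -0.3, -0.5]
opening: 0.0474
```

Emit:
carry_out([
  {"dx": 0,"dy": 0,"dz": 0.02,"roll": 0,"grip": 180},
  {"dx": 0,"dy": 0,"dz": 0.02,"roll": 0,"grip": 180},
  {"dx": 0,"dy": 0,"dz": 0,"roll": 0,"grip": 180},
  {"dx": 0,"dy": 0,"dz": 0,"roll": 0,"grip": 180},
])

```text
time_s: 16.82
eef_pos: [0.551, 0.4125, 0.0624]
orientation: [0.0, 0.708, 0.706, 0.0]
ft_force: [-0.0, 0.4, -0.3]
opening: 0.0476
```

Emit:
carry_out([
  {"dx": 0,"dy": -0.001,"dz": 0.015,"roll": 0,"grip": 180},
  {"dx": 0,"dy": 0,"dz": 0.01,"roll": 0,"grip": 180},
  {"dx": 0,"dy": 0,"dz": 0.005,"roll": 0,"grip": 180},
  {"dx": 0,"dy": 0,"dz": 0.002,"roll": 0,"grip": 180},
  {"dx": 0,"dy": 0,"dz": 0,"roll": 0,"grip": 180},
])

```text
time_s: 17.45
eef_pos: [0.5499, 0.4126, 0.0305]
orientation: [0.0, 0.708, 0.706, 0.0]
ft_force: [-0.2, -0.3, -2.4]
opening: 0.0471
```

Emit:
carry_out([
  {"dx": 0,"dy": 0,"dz": 0.001,"roll": 0,"grip": 180},
  {"dx": 0,"dy": 0,"dz": 0.001,"roll": 0,"grip": 180},
  {"dx": 0,"dy": 0,"dz": 0,"roll": 0,"grip": 180},
  {"dx": 0,"dy": 0,"dz": 0,"roll": 0,"grip": 180},
])

```text
time_s: 17.95
eef_pos: [0.5499, 0.4126, 0.0285]
orientation: [0.0, 0.708, 0.706, 0.0]
ft_force: [-0.2, 1.0, -0.6]
opening: 0.047
```

Emit:
carry_out([
  {"dx": 0,"dy": 0,"dz": 0.0005,"roll": 0,"grip": 20},
  {"dx": 0,"dy": 0,"dz": 0,"roll": 0,"grip": 20},
  {"dx": 0,"dy": 0,"dz": 0,"roll": 0,"grip": 20},
  {"dx": 0,"dy": 0,"dz": -0.03,"roll": 0,"grip": 20},
  {"dx": 0,"dy": 0,"dz": -0.05,"roll": 0,"grip": 20},
])

```text
time_s: 18.58
eef_pos: [0.549, 0.4122, 0.1072]
orientation: [-0.001, 0.708, 0.706, -0.002]
ft_force: [0.2, -0.1, 0.5]
opening: 0.0812
```

Emit:
carry_out([
  {"dx": -0.04,"dy": 0,"dz": 0,"roll": 0,"grip": 20},
  {"dx": -0.05,"dy": 0.015,"dz": 0,"roll": 0,"grip": 90},
  {"dx": -0.05,"dy": 0.015,"dz": 0,"roll": 0,"grip": 90},
  {"dx": -0.05,"dy": 0.015,"dz": 0,"roll": 0,"grip": 90},
  {"dx": -0.05,"dy": 0.015,"dz": 0,"roll": 0,"grip": 90},
])

```text
time_s: 19.2
eef_pos: [0.6097, 0.1708, 0.1081]
orientation: [0.0, 0.708, 0.706, 0.0]
ft_force: [0.6, 0.6, -0.4]
opening: 0.057
```

Emit:
carry_out([
  {"dx": -0.05,"dy": 0.015,"dz": 0,"roll": 0,"grip": 90},
  {"dx": -0.05,"dy": 0.015,"dz": 0,"roll": 0,"grip": 90},
  {"dx": -0.05,"dy": 0.015,"dz": 0,"roll": 0,"grip": 90},
  {"dx": 0,"dy": 0,"dz": 0.02,"roll": 0,"grip": 90},
  {"dx": 0,"dy": 0,"dz": 0.015,"roll": 0,"grip": 90},
])

```text
time_s: 19.82
eef_pos: [0.6539, 0.022, 0.072]
orientation: [-0.0, 0.708, 0.706, -0.0]
ft_force: [-0.6, 0.2, -0.2]
opening: 0.0572
```

Emit:
carry_out([
  {"dx": 0,"dy": 0,"dz": 0,"roll": 0,"grip": 90},
  {"dx": 0,"dy": 0,"dz": 0,"roll": 0,"grip": 90},
])

```text
time_s: 20.08
eef_pos: [0.6543, 0.023, 0.0736]
orientation: [0.0, 0.707, 0.707, 0.0]
ft_force: [-0.1, 0.1, 0.4]
opening: 0.057
```

Emit:
carry_out([
  {"dx": 0,"dy": 0.001,"dz": 0.02,"roll": 0,"grip": 90},
  {"dx": 0,"dy": 0,"dz": 0.02,"roll": 0,"grip": 90},
  {"dx": 0,"dy": 0,"dz": 0.01,"roll": 0,"grip": 90},
  {"dx": 0,"dy": 0,"dz": 0,"roll": 0,"grip": 90},
  {"dx": 0,"dy": 0,"dz": 0,"roll": 0,"grip": 90},
])

```text
time_s: 20.7
eef_pos: [0.6554, 0.0223, 0.0233]
orientation: [0.0, 0.708, 0.706, 0.0]
ft_force: [0.1, -0.6, 0.1]
opening: 0.0566
```

Emit:
carry_out([
  {"dx": 0,"dy": 0,"dz": 0,"roll": 0,"grip": 240},
  {"dx": 0,"dy": 0,"dz": 0,"roll": 0,"grip": 240},
  {"dx": 0,"dy": 0,"dz": 0,"roll": 0,"grip": 240},
  {"dx": 0,"dy": 0,"dz": 0,"roll": 0,"grip": 240},
], newtons=15)

```text
time_s: 21.2
eef_pos: [0.6551, 0.0224, 0.023]
orientation: [0.0, 0.708, 0.706, 0.0]
ft_force: [0.9, 0.2, 0.2]
opening: 0.0236
```

Emit:
carry_out([
  {"dx": 0,"dy": 0,"dz": -0.02,"roll": 0,"grip": 240},
  {"dx": 0,"dy": 0,"dz": -0.04,"roll": 0,"grip": 240},
  {"dx": 0,"dy": 0,"dz": -0.02,"roll": 0,"grip": 240},
  {"dx": 0.03,"dy": -0.035,"dz": 0,"roll": 0,"grip": 240},
  {"dx": 0.03,"dy": -0.035,"dz": 0,"roll": 0,"grip": 240},
])

```text
time_s: 21.82
eef_pos: [0.5845, 0.083, 0.1044]
orientation: [0.001, 0.708, 0.706, 0.001]
ft_force: [0.6, 0.9, -0.2]
opening: 0.0233
```

Emit:
carry_out([
  {"dx": 0.03,"dy": -0.035,"dz": 0,"roll": 0,"grip": 240},
  {"dx": 0.03,"dy": -0.035,"dz": 0,"roll": 0,"grip": 240},
  {"dx": 0.037,"dy": -0.04,"dz": 0,"roll": 0,"grip": 240},
  {"dx": 0,"dy": 0,"dz": 0,"roll": 0,"grip": 240},
  {"dx": 0,"dy": 0,"dz": 0,"roll": 0,"grip": 240},
])

```text
time_s: 22.45
eef_pos: [0.4761, 0.1796, 0.104]
orientation: [0.001, 0.708, 0.706, 0.001]
ft_force: [-0.1, -0.6, -0.9]
opening: 0.0236
```

Emit:
carry_out([
  {"dx": 0,"dy": 0,"dz": 0.02,"roll": 0,"grip": 240},
  {"dx": 0,"dy": 0,"dz": 0.02,"roll": 0,"grip": 240},
  {"dx": 0,"dy": 0,"dz": 0,"roll": 0,"grip": 240},
  {"dx": 0,"dy": 0,"dz": 0,"roll": 0,"grip": 240},
])

```text
time_s: 22.95
eef_pos: [0.4762, 0.1794, 0.0637]
orientation: [0.0, 0.708, 0.706, 0.001]
ft_force: [0.1, 0.7, -0.7]
opening: 0.0234
```

Target z is 0.029.

Emit:
carry_out([
  {"dx": 0,"dy": -0.001,"dz": 0.015,"roll": 0,"grip": 240},
  {"dx": 0,"dy": 0,"dz": 0.01,"roll": 0,"grip": 240},
  {"dx": 0,"dy": 0,"dz": 0.006,"roll": 0,"grip": 240},
  {"dx": 0,"dy": 0,"dz": 0.002,"roll": 0,"grip": 240},
  {"dx": 0,"dy": 0,"dz": 0,"roll": 0,"grip": 240},
])

```text
time_s: 23.58
eef_pos: [0.4744, 0.1798, 0.0299]
orientation: [0.0, 0.708, 0.706, 0.0]
ft_force: [0.2, 0.1, -0.5]
opening: 0.0236
```

Emit:
carry_out([
  {"dx": 0,"dy": 0,"dz": 0.001,"roll": 0,"grip": 240},
  {"dx": 0,"dy": 0,"dz": 0.001,"roll": 0,"grip": 240},
  {"dx": 0,"dy": 0,"dz": 0,"roll": 0,"grip": 240},
  {"dx": 0,"dy": 0,"dz": 0,"roll": 0,"grip": 240},
])

```text
time_s: 24.08
eef_pos: [0.4748, 0.1798, 0.0287]
orientation: [0.0, 0.708, 0.706, 0.001]
ft_force: [-1.8, 0.3, 6.2]
opening: 0.0231
```

Emit:
carry_out([
  {"dx": 0,"dy": 0,"dz": 0,"roll": 0,"grip": 100},
  {"dx": 0,"dy": 0,"dz": 0,"roll": 0,"grip": 100},
  {"dx": 0,"dy": 0,"dz": 0,"roll": 0,"grip": 100},
  {"dx": 0,"dy": 0,"dz": -0.03,"roll": 0,"grip": 100},
  {"dx": 0,"dy": 0,"dz": -0.06,"roll": 0,"grip": 100},
])

```text
time_s: 24.7
eef_pos: [0.4732, 0.1795, 0.1174]
orientation: [-0.001, 0.708, 0.706, -0.002]
ft_force: [0.2, -0.4, 1.8]
opening: 0.0535
```

Emit:
carry_out([
  {"dx": -0.04,"dy": -0.03,"dz": -0.02,"roll": 0,"grip": 100},
  {"dx": -0.06,"dy": -0.04,"dz": -0.02,"roll": 0,"grip": 100},
  {"dx": -0.06,"dy": -0.04,"dz": -0.02,"roll": 0,"grip": 100},
  {"dx": -0.04,"dy": -0.03,"dz": -0.02,"roll": 0,"grip": 100},
  {"dx": 0,"dy": 0,"dz": 0,"roll": 0,"grip": 100},
])

```text
time_s: 25.32
eef_pos: [0.3467, -0.002, 0.1924]
orientation: [0.001, 0.709, 0.705, 0.001]
ft_force: [0.9, 0.9, -0.1]
opening: 0.0534
```

Run:
```python
from h import *
t=snap('top','topE');s=snap('scene','sceneE')
for nm,im,C in(('top',t,dict(n48=(84,185),n24=(177,217),n36=(120,252),n60=(413,192))),('scene',s,dict(n48=(364,340),n24=(323,232),n36=(393,262),n60=(197,95)))):
    im=im.astype(int);r=im[...,2];m=((abs(r-im[...,0])<35)&(r<125)).astype('uint8')
    n,l,st,c=cv2.connectedComponentsWithStats(m,connectivity=4)
    for k,p in C.items():
        d=np.hypot(*(c-p).T)+1e3*(st[:,4]<12)+1e3*((st[:,2]>16)|(st[:,3]>16));i=d.argmin();print(nm,k,c[i].round(1),st[i,2:],w(nm,c[i],.056)[0,:2].round(4))
cv2.imwrite('pics/e.png',np.hstack([cv2.resize(t[100:300,20:480],(800,348),interpolation=2)])) 
cv2.imwrite('pics/e2.png',cv2.resize(s[60:384,120:440],(592,600),interpolation=2))
```

```text
top n48 [ 74.6 185.7] [10 11 88] [0.549 0.413]
top n24 [111.7 255.6] [ 8  8 50] [0.3875 0.3165]
top n36 [111.7 255.6] [ 8  8 50] [0.3875 0.3165]
top n60 [419.8 191.7] [ 14  14 148] [ 0.5367 -0.397 ]
scene n48 [370.2 350.2] [ 13  15 147] [0.5491 0.4133]
scene n24 [327.  233.5] [ 5  4 16] [0.4741 0.1809]
scene n36 [400.6 266. ] [ 8  7 47] [0.3868 0.3167]
scene n60 [195.2  94.2] [ 9  5 37] [ 0.5352 -0.399 ]
```

View pics/e.png

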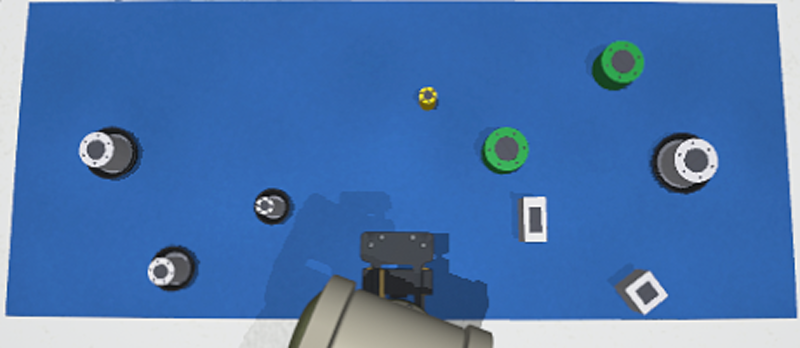

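View pics/e2.png

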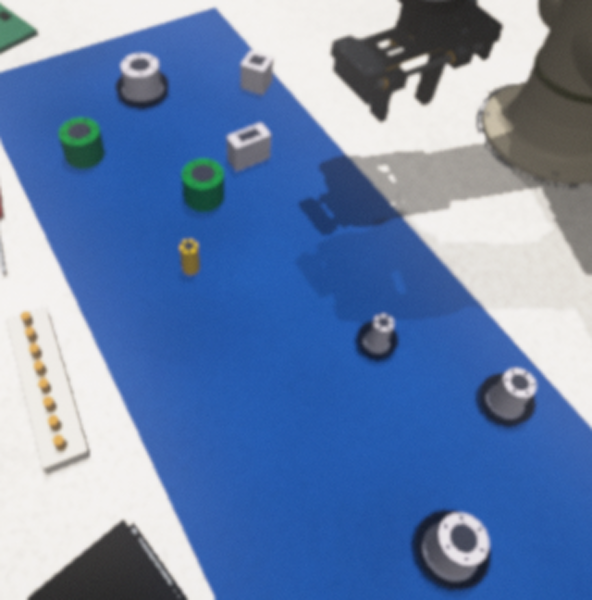

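Both views show all four canisters upright in their own nests, with the top patches at z = 0.056 within about 2 mm of the nest centres. The blocks and look-alikes are unmoved and the gripper is clear. Handing in.

```bash
python3 -c "
from h import *
print(w('top',(171.8,218.5),.056)[0].round(4));print(order.finish_job())"
```

```text
[0.4731 0.1802 0.056 ]
the job is handed in; nothing more can be done
None
```

All four round canisters are in the nests of their own size. Each was lowered to its nest floor before release, and the job was handed in at about 25.5 s of the 109 s allowed.

- **Position:** in the last pictures, each canister's top centre lies within about 2 mm of its nest centre in both cameras, taking the seated height of 56 mm. The two cameras agree on this, so I read all four as upright and seated.
- **Left alone:** the square and oblong units, the green pair and the yellow look-alike appear where they stood at the start. I judged this by eye and did not measure it again. The gripper was clear of everything.
- **Failed or disagreeing checks:**
  - My automatic top-view check of the smallest canister picked canister_36's patch by mistake. I re-read it from the enlarged picture as (0.473, 0.180), against the nest at (0.475, 0.180).
  - The two cameras differed by up to about 3 mm on the largest nest's centre, so I aimed at the mean.
  - The seating contact force was clear for canister_36 and canister_24 (6 to 9 N). For canister_60 and canister_48 it was slight, so there I relied on the lowering height and the pictures.

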